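# Snap the tip-box lid shut

### The arm

A 6-joint arm with a two-finger parallel gripper is mounted at the origin on a cart in front of the work surface, level with it; the furniture and walls round the work are solid. World frame = base frame: x ahead of the robot, y to its left, z up, the work surface at z = 0. Lengths are in m, angles in rad, forces in N, time in s.
With the tool pointing down it reaches from about 0.275 to 1 m from the base axis. Payload 8.4 kg.
Tool frame: the origin (TCP) lies on the centre line of the jaws, within the pads' length; the fingertips stand 19 mm ahead of it and the grasp point (between the pads) is the TCP; z points along the fingers, x is the direction in which the jaws open and shut, and the axes are right-handed (so a half turn about z gives the same grasp; the last joint's range is limited). The gripper opens to 85 mm and grips with 20 to 120 N. Pads are 22 mm wide; open, the fingers measure 114 mm over their backs; the gripper's body (76 mm by 85 mm) begins 54 mm behind the grasp point. The pads swing forward as they close: fully open they stand 13 mm farther back than shut.
Start: joints at [1.341, 0.353, 1.633, -0, 1.155, -0.002], TCP at [0.141, 0.609, 0.25] pointing down, gripper open.
Joint ranges: [-2.63, 2.63], [-0.92, 2.1], [0.06, 2.66], [-1.3, 4.44], [0, 2.69], [-3.02, 3.02]. Speed limits (rad/s): [2.22, 2.22, 2.79, 3.14, 3.14, 3.14].

### API

Orientations are given as a unit quaternion [w, x, y, z].
In Python, from cell import sensors, viewer, workorder gives the robot as it stands. The module is installed in compiled form; this text tells all that it offers.
- The arm moves only by the tool carry_out, never from a script. Its argument "plan" is a list of rows, each a list of 3 entries, a list of its own where there are three numbers: the finger opening in mm, from 0 to 85.4, then the shift along the tool's x, y, z in units of 40 mm (1.0 is 40 mm), then the turn, a rotation vector about the tool's x, y, z in units of 5 degrees (1.0 is 5 degrees). In form: [[grip, [dx, dy, dz], [wx, wy, wz]], ...]. A call has exactly 10 rows; each row shifts and turns the pose as measured when the row begins, along the tool's axes as they then stand; what a row does not reach is not made up. A row lasts 1/10 s, in which the tool goes at most 50 mm and 8.59 degrees, less where a joint would pass 70% of its speed; a pose out of reach is approached as far as the arm can. A call is refused whole if a number of a shift passes 1 or a number of a turn 1, either way. A call with a gripper value outside its range is refused whole. The fingers move at their own pace and stop on an object; "grip_force" is the grip in N (left out, the last holds). Time passes only in rows, so rows that do not move let the fingers close, or fill a call up. It gives the time, the measured TCP pose, the force and the opening at its end, in the units of the state.
- sensors.get_state(): the state, without advancing time (a new reading comes with each control period).
- viewer.snapshot(name): name is "scene" or "top"; returns a dict with "pixels" (480x640x3 uint8, red, green, blue), "intrinsics" (3x3 intrinsics, pixels), "R" (3x3) and "t" (3): a world point X has camera coordinates R X + t. Camera axes: x right, y down, z forward; pixel columns grow to the right and rows downward; lengths in m; the calibration is good to about 2 mm. A picture is of the moment at which its call begins. There is no depth.
- workorder.close_job(): hands the job in, once; it reports no verdict.
The state is a dict: "clock": time; "joints": joint angles; "dq": joint speeds; "joint_torque": joint torques, N m; "position": TCP position; "tool_rot": TCP orientation; "contact_force": force on the tool from outside, world axes, zero at the start; "ft_torque": the same for the moment, N m; "width": opening from 0.0 (shut) to 1.0 (fully open).
Only numpy, scipy, OpenCV 4.12 (cv2) and the standard library are available. Lean on these libraries where they do the work, as an engineer would, in place of code of your own. Each camera call takes 0.05 s, during which the arm holds its last target. There are 200 camera calls.

### The job

The clear lid of the blue pipette-tip box at the front of the worktop stands partly open. Swing it down and press its front edge until the catch on the front snaps past and the lid is fully home, then stop pushing and let go. Do not force it or lean on it, and leave the beaker, the weight and the tray with the two vials beside it standing where they are.

Things in the scene. Friction and masses are not known exactly. Their poses are not given: they have to be found in the camera images.
- tip_box: blue pipette-tip box (76 x 118 mm, 42 mm high without lid), fixed in a low aluminium plate, 110 x 136 x 6 mm, on the worktop. Origin: centre of the box's underside, 6 mm above the worktop. x points from the box's front (catch side) to its back (hinge side), y along the 118 mm side, z up. The closed lid's top is 83 mm above the worktop.
- tip_box_lid (a joint): angle of the clear lid (rad): 0 fully closed, grows as the lid opens; starts between 0.35 and 0.9. Hinge friction of about 0.04 N m holds the lid at any angle. Below about 0.125 the catch resists; once past 0.05 the lid is pulled shut to about 0 and held there. Past 0 there is only the stiff rim.
- lid_front (a point): middle of the lid's upper front edge, where its top and front faces meet; moves with the lid. While the lid is open its top face looks up and to the back. Closed, it is 38 mm in front of the box's centre, 83 mm above the worktop. The lid is a clear box, 34 mm deep; its flat top is 118 mm wide, 76 mm back. A tab and the 24 mm wide white tongue stand out up to 12 mm from the front face, 26 to 52 mm below this edge.
- lid_hinge (a point): middle of the lid's hinge axis, fixed on the box's back edge, 41 mm behind the box's centre, 49 mm above the worktop; the axis runs along the box's y. The lid's upper front edge is 86 mm from this axis: 79 mm forward and 34 mm up when closed.
- beaker: glass beaker, 53 mm wide, 68 mm tall, loose beside the box; origin at the centre of its underside
- weight: white calibration weight, 28 mm wide, 52 mm tall with its knob, loose; origin at the centre of its underside
- vial_tray: yellow open tray, 42 x 78 x 22 mm, loose; origin at the centre of its underside
- vial_red: red-capped vial, 16 mm wide, 48 mm tall, standing in the tray; origin at the centre of its underside
- vial_blue: blue-capped vial, 16 mm wide, 48 mm tall, standing in the tray; origin at the centre of its underside
- catch (a point): centre of the catch's spring roller, steel, 20 mm wide, on the box's front face, 43 mm in front of the box's centre, 40 mm above the worktop. The bead on the lid's white tongue must be pushed down past it: about 8 N at the lid's front edge (more farther back), felt at once where the bead meets the roller with the edge 10 mm above home, fading to nothing 4 mm above home. A lid let go before that stays ajar.
Not all that is in view belongs to the job. What is shaped like the tip_box but turquoise is not meant. Leave any pink look-alike of the weight alone.

How it is judged:
By the outcome, as a careful person would: the job done as asked, in the order asked, and still so for the second after the job is handed in, with the robot touching nothing.
It also fails if it takes over 35 s, if anything falls off the work surface, if the arm or the gripper's body presses on something with over 40 N, if the wrist force passes 120 N, or if a joint passes its speed limit or range.

## Working session

There is one attempt and no reset: what is moved stays moved. The work goes in short steps, Python scripts to look and compute and a tool call to move; the robot and the scene stay as the last step left them, time stands still between calls to the robot, and variables do not carry over. Pictures are saved under pics/ and viewed, about 8 in all and at most 12, crops included, and the job is handed in when it is done.

Besides the shell and the picture viewer there is one more tool, called after ">>>" as a command line: name --argument value ..., lists and objects as JSON in quotes. carry_out: Moves the arm, as the interface text tells. Its arguments: {"type":"object","properties":{"plan":{"type":"array"},"grip_force":{"type":"number"}},"required":["plan"]}

```bash
mkdir -p pics; cat > h.py <<'E'
import numpy as np, cv2
from cell import sensors, viewer, workorder
def snap(n,f=None):
    s=viewer.snapshot(n)
    if f: cv2.imwrite('pics/'+f,cv2.cvtColor(s['pixels'],cv2.COLOR_RGB2BGR))
    return s
def ray(s,u,v):
    R=np.array(s['R']);t=np.array(s['t']);K=np.array(s['intrinsics'])
    return -R.T@t, R.T@np.linalg.solve(K,[u,v,1.])
def plane(s,u,v,z):
    c,d=ray(s,u,v); return c+d*(z-c[2])/d[2]
def proj(s,X):
    p=np.array(s['intrinsics'])@(np.array(s['R'])@np.array(X)+np.array(s['t'])); return p[:2]/p[2]
def two(s1,a,s2,b):
    c1,d1=ray(s1,*a);c2,d2=ray(s2,*b)
    d1/=np.linalg.norm(d1);d2/=np.linalg.norm(d2)
    k=np.linalg.lstsq(np.c_[d1,-d2],c2-c1,rcond=None)[0]
    p,q=c1+k[0]*d1,c2+k[1]*d2
    return (p+q)/2,np.linalg.norm(p-q)
E
python3 - <<'E'
from h import *
for n in('scene','top'):
    s=snap(n,n+'0.png'); print(n,-np.array(s['R']).T@s['t'],np.array(s['R'])[2],s['intrinsics'][0][0])
print(sensors.get_state())
E
```

```text
scene [-0.00815239 -0.42352035  0.82162838] [ 0.5074039   0.4293676  -0.74711763] 477.91689789586377
top [0.31473052 0.02864117 1.0405323 ] [ 0.19526761 -0.00857237 -0.98071253] 553.9775799411658
{'clock': 0.1, 'joints': array([ 1.34058920e+00,  3.53594121e-01,  1.63406963e+00, -8.89286759e-07,
        1.15517770e+00, -2.40354268e-03]), 'dq': array([ 1.58087970e-05, -8.96918483e-04, -1.17679648e-03,  6.44023746e-04,
       -6.86481287e-05, -2.71836181e-05]), 'joint_torque': array([ 3.37124893e-04, -6.06356764e+01, -3.42823648e+01, -1.68604066e-05,
        3.97801588e-03, -1.39580217e-05]), 'position': array([0.14105947, 0.60846013, 0.249623  ]), 'tool_rot': array([ 3.87617043e-04,  7.82891299e-01,  6.22158199e-01, -4.89515709e-04]), 'contact_force': array([0.16339153, 0.41684942, 0.35004637]), 'ft_torque': array([-0.04541483, -0.03620852,  0.02264198]), 'width': 0.9996843397307333}
```

View pics/scene0.png

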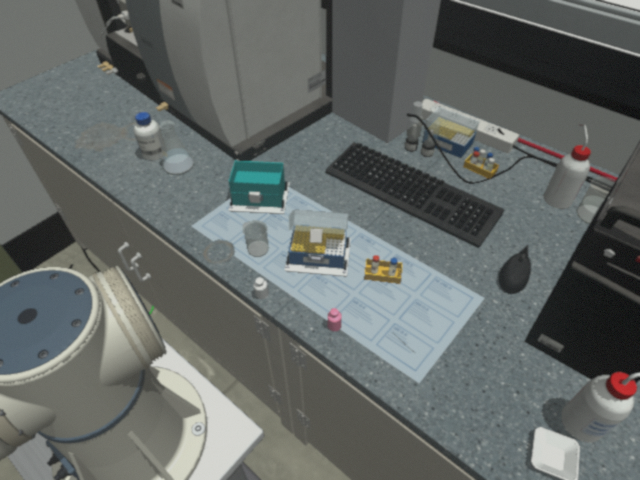

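View pics/top0.png

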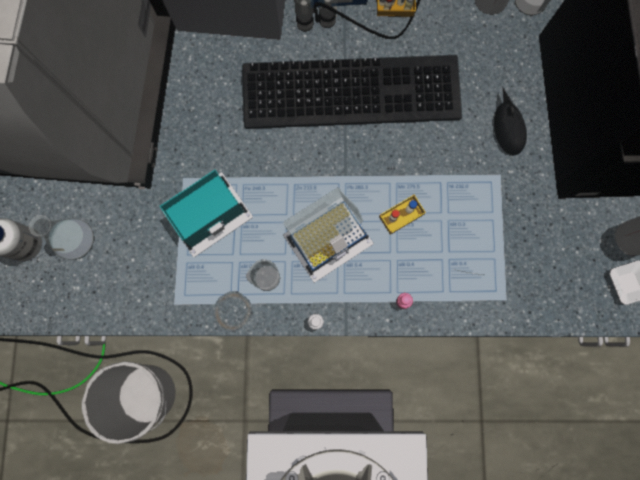

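The blue box is at about (330,238) in top and (318,245) in scene. Its front faces the robot and is turned about 30°. The beaker is to its front left and the tray to its right. Next I'll zoom in.

```bash
python3 - <<'E'
import cv2,numpy as np
a=cv2.imread('pics/top0.png')[180:290,270:385];b=cv2.imread('pics/scene0.png')[200:285,275:360]
a=cv2.resize(a,(400,383),interpolation=cv2.INTER_CUBIC) ; b=cv2.resize(b,(400,400),interpolation=cv2.INTER_CUBIC)[:383]
cv2.imwrite('pics/crop0.png',np.hstack([a,b]))
E
```

```text
(no output)
```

View pics/crop0.png

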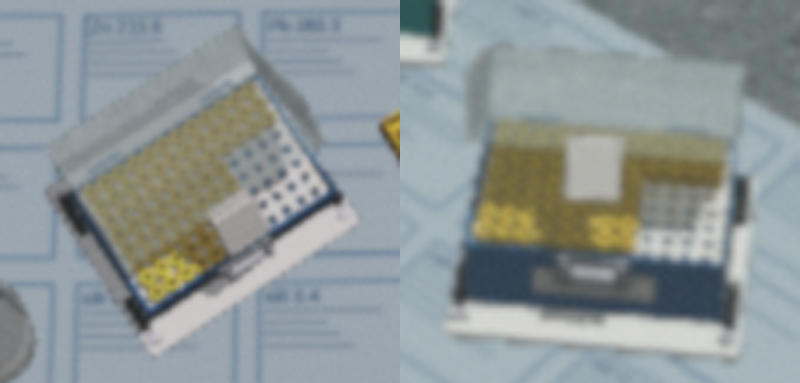

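```bash
cat > m.py <<'E'
from h import *
T=viewer.snapshot('top');S=viewer.snapshot('scene')
t=lambda u,v:(270+u/3.478-.35,180+v/3.482-.35); c=lambda u,v:(275+(u-400)/4.706-.4,200+v/4.706-.4)
FL=plane(T,*t(152,355),.006);FR=plane(T,*t(357,217),.006)
FL2=plane(S,*c(447,335),.006);FR2=plane(S,*c(738,358),.006)
print(FL,FR,np.linalg.norm(FL-FR),FL2,FR2,np.linalg.norm(FL2-FR2))
y=(FL-FR+FL2-FR2)[:2];y/=np.linalg.norm(y);x=np.array([y[1],-y[0]])
mid=(FL+FR+FL2+FR2)[:2]/4; C=mid+.055*x
print('yaw',np.degrees(np.arctan2(x[1],x[0])),'C',C)
X,e=two(T,t(240,222),S,c(595,168)); d=(X[:2]-C)
f=.041-d@x; u=X[2]-.049
print('tongue',X,e,'along y',d@y,'r',np.hypot(f,u),'lid deg',np.degrees(np.arctan2(u,f))+3.4)
E
python3 m.py
```

```text
[0.41989477 0.0436686  0.006     ] [ 0.49540371 -0.06762809  0.006     ] 0.13449368863688563 [0.41863247 0.04095454 0.006     ] [ 0.49296396 -0.06916466  0.006     ] 0.13285860594452192
yaw 34.08768323140069 C [0.50227367 0.01778295]
tongue [ 0.47602077 -0.00072115  0.10071391] 0.0003565799632923747 along y -0.0006110139226778045 r 0.08955354032940123 lid deg 38.67234544035629
```

```bash
cat > tr.py <<'E'
from h import *
from scipy.spatial.transform import Rotation as Ro
s=sensors.get_state();q=s['tool_rot'];R=Ro.from_quat([*q[1:],q[0]])
p=s['position'];tgt=np.array([.506,.0205,.25]);N=18
for i in range(N):
    d=R.as_matrix().T@((tgt-p)/N); print(i,np.round(d/.04,2))
    R=R*Ro.from_rotvec([0,0,np.radians(42.8/N)])
X=R.as_matrix();print(X)
E
python3 tr.py
```

```text
0 [-0.68  0.68  0.  ]
1 [-0.65  0.71  0.  ]
2 [-0.62  0.73  0.  ]
3 [-0.59  0.76  0.  ]
4 [-0.56  0.78  0.  ]
5 [-0.53  0.8   0.  ]
6 [-0.49  0.83  0.  ]
7 [-0.46  0.84  0.  ]
8 [-0.42  0.86  0.  ]
9 [-0.39  0.88  0.  ]
10 [-0.35  0.9   0.  ]
11 [-0.31  0.91  0.  ]
12 [-0.27  0.92  0.  ]
13 [-0.24  0.93  0.  ]
14 [-0.2   0.94  0.  ]
15 [-0.16  0.95  0.  ]
16 [-0.12  0.95  0.  ]
17 [-0.08  0.96  0.  ]
[[ 8.27598752e-01  5.61320106e-01 -2.12137369e-04]
 [ 5.61319711e-01 -8.27598521e-01 -9.32718371e-04]
 [-6.99118148e-04  6.52839673e-04 -9.99999543e-01]]
```

>>> carry_out --plan '[[0,[-0.68,0.68,0],[0,0,0.48]],[0,[-0.65,0.71,0],[0,0,0.48]],[0,[-0.62,0.73,0],[0,0,0.48]],[0,[-0.59,0.76,0],[0,0,0.48]],[0,[-0.56,0.78,0],[0,0,0.48]],[0,[-0.53,0.8,0],[0,0,0.48]],[0,[-0.49,0.83,0],[0,0,0.48]],[0,[-0.46,0.84,0],[0,0,0.48]],[0,[-0.42,0.86,0],[0,0,0.48]],[0,[-0.39,0.88,0],[0,0,0.48]]]' --grip_force 20

```text
clock: 1.2
position: [0.3452, 0.2722, 0.2484]
tool_rot: [-0.0, 0.897, 0.442, 0.0]
contact_force: [1.0, 0.0, 0.8]
width: 0.0
```

>>> carry_out --plan '[[0,[-0.35,0.9,0],[0,0,0.48]],[0,[-0.31,0.91,0],[0,0,0.48]],[0,[-0.27,0.92,0],[0,0,0.48]],[0,[-0.24,0.93,0],[0,0,0.48]],[0,[-0.2,0.94,0],[0,0,0.48]],[0,[-0.16,0.95,0],[0,0,0.48]],[0,[-0.12,0.95,0],[0,0,0.48]],[0,[-0.08,0.96,0],[0,0,0.48]],[0,[0,0,0],[0,0,0]],[0,[0,0,0],[0,0,0]]]'

```text
clock: 2.2
position: [0.5082, -0.009, 0.2489]
tool_rot: [0.0, 0.961, 0.276, 0.002]
contact_force: [-0.6, 0.3, -0.5]
width: -0.004
```

```bash
cat > st.py <<'E'
from h import *
from scipy.spatial.transform import Rotation as Ro
s=sensors.get_state();q=s['tool_rot'];R=Ro.from_quat([*q[1:],q[0]]).as_matrix()
C=np.array([.5023,.0178]);a=np.radians(34.1);x=np.array([np.cos(a),np.sin(a)]);y=np.array([-x[1],x[0]])
d=s['position'][:2]-C
print('t',s['clock'],'pos',s['position'],'F',s['contact_force'],'w',s['width'])
print('yaw',np.degrees(np.arctan2(R[1,0],R[0,0])),'tilt z',R[:,2],'fwd of hinge',.041-d@x,'box y',d@y,'tip z',s['position'][2]-.019)
E
python3 st.py
```

```text
t 2.2 pos [ 0.50822508 -0.00901886  0.24889968] F [-0.57318016  0.33911444 -0.52368522] w -0.004188679002623318
yaw 32.05760221256277 tilt z [ 3.18732886e-03  7.28840986e-04 -9.99994655e-01] fwd of hinge 0.05112937170609799 box y -0.02552946833190205 tip z 0.22989968427210902
```

>>> carry_out --plan '[[0,[0.19,-0.32,0],[0,0,-0.2]],[0,[0.19,-0.32,0],[0,0,-0.2]],[0,[0,0,0.4],[0,0,0]],[0,[0,0,0.4],[0,0,0]],[0,[0,0,0.4],[0,0,0]],[0,[0,0,0.3],[0,0,0]],[0,[0,0,0.2],[0,0,0]],[0,[0,0,0.2],[0,0,0]],[0,[0,0,0],[0,0,0]],[0,[0,0,0],[0,0,0]]]'

```text
clock: 3.2
position: [0.5044, 0.0354, 0.1713]
tool_rot: [-0.001, 0.953, 0.302, 0.003]
contact_force: [0.2, 0.4, -0.1]
width: 0.0
```

```bash
python3 st.py; python3 - <<'E'
from h import *
a=snap('top')['pixels'][170:290,270:390,::-1];b=snap('scene')['pixels'][170:290,255:375,::-1]
cv2.imwrite('pics/c1.png',cv2.resize(np.hstack([a,b]),(800,400),interpolation=cv2.INTER_CUBIC))
E
```

```text
t 3.2 pos [0.50441701 0.03540516 0.17127563] F [ 0.15072403  0.42018302 -0.06710717] w 0.00019416558473479747
yaw 35.1853290326298 tilt z [ 0.00441427  0.00333788 -0.99998469] fwd of hinge 0.02937684754405606 box y 0.013391251777492437 tip z 0.15227563215634363
```

View pics/c1.png

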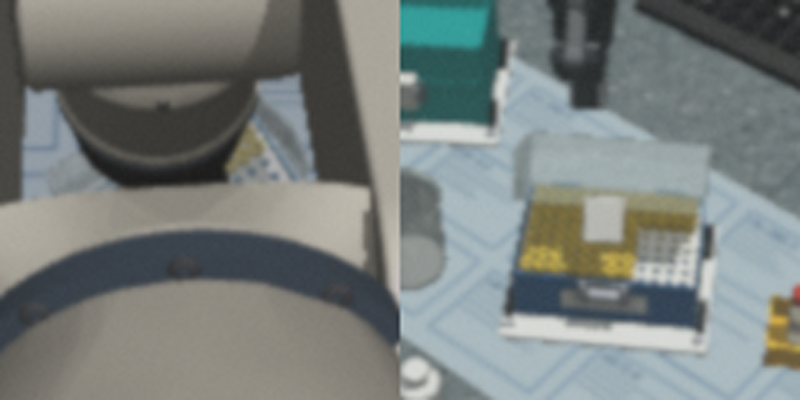

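```bash
python3 - <<'E'
from h import *
S=viewer.snapshot('scene')
p=sensors.get_state()['position']
for dz in (0,.019,.024): 
  u=proj(S,p-[0,0,dz]); print(u,(u-[255,170])/.3+[400,0])
C=np.array([.5023,.0178]);a=np.radians(34.1);x=np.array([np.cos(a),np.sin(a)]);y=np.array([-x[1],x[0]])
for yy in(-.059,.059):
  for f,z in((.040,.125),): u=proj(S,[*(C+x*(.041-f)+y*yy),z]);print('edge',(u-[255,170])/.3+[400,0])
E
python3 st.py
```

```text
[311.13198155 194.40283071] [587.10660517  81.34276903]
[311.33026161 201.32269811] [587.76753869 104.40899371]
[311.3814667  203.10972821] [587.93822232 110.3657607 ]
edge [704.9056334  157.20598804]
edge [512.12903312 143.86662594]
t 3.35 pos [0.50456576 0.03516442 0.1715541 ] F [-0.80248909  0.88438533 -0.38398194] w -0.0015492861031934126
yaw 35.1580226049921 tilt z [ 0.00497862  0.00338324 -0.99998188] fwd of hinge 0.029388638339906115 box y 0.013108513928417529 tip z 0.15255410300337585
```

>>> carry_out --plan '[[0,[-0.1,0.2,0],[0,0,0.1]],[0,[-0.05,0.1,0],[0,0,0.1]],[0,[0,0,0],[0,0,0]],[0,[0,0,0.1],[0,0,0]],[0,[0,0,0.1],[0,0,0]],[0,[0,0,0.1],[0,0,0]],[0,[0,0,0.1],[0,0,0]],[0,[0,0,0],[0,0,0]],[0,[0,0,0],[0,0,0]],[0,[0,0,0],[0,0,0]]]'

```text
clock: 4.35
position: [0.5072, 0.0201, 0.1546]
tool_rot: [-0.001, 0.956, 0.292, 0.003]
contact_force: [0.7, 0.1, -0.0]
width: 0.002
```

```bash
python3 st.py
```

```text
t 4.35 pos [0.50723186 0.02010595 0.15464388] F [ 0.69837257  0.11574104 -0.02805727] w 0.0020612334139443167
yaw 34.0012553320795 tilt z [ 0.00602029  0.00331945 -0.99997637] fwd of hinge 0.035623316759068 box y -0.0008555320594486068 tip z 0.13564388472493263
```

>>> carry_out --plan '[[0,[0,0,0.09],[0,0,0]],[0,[0,0,0.09],[0,0,0]],[0,[0,0,0.08],[0,0,0]],[0,[-0.07,0,0.05],[0,0,0]],[0,[-0.07,0,0.05],[0,0,0]],[0,[-0.07,0,0.05],[0,0,0]],[0,[-0.07,0,0.05],[0,0,0]],[0,[-0.07,0,0.05],[0,0,0]],[0,[0,0,0],[0,0,0]],[0,[0,0,0],[0,0,0]]]'

```text
clock: 5.35
position: [0.4947, 0.0116, 0.1326]
tool_rot: [-0.001, 0.956, 0.292, 0.004]
contact_force: [0.3, -0.7, 0.3]
width: 0.002
```

```bash
python3 st.py; python3 - <<'E'
from h import *
b=snap('scene')['pixels'][190:280,265:385,::-1]
cv2.imwrite('pics/c2.png',cv2.resize(b,(800,600),interpolation=cv2.INTER_CUBIC))
E
```

```text
t 5.35 pos [0.49466489 0.01159103 0.1325833 ] F [ 0.296961   -0.65205299  0.31018074] w 0.002040049468383366
yaw 34.00152909087561 tilt z [ 0.00649172  0.00335509 -0.9999733 ] fwd of hinge 0.05080332563144577 box y -0.000860862730331406 tip z 0.11358330493336889
```

View pics/c2.png

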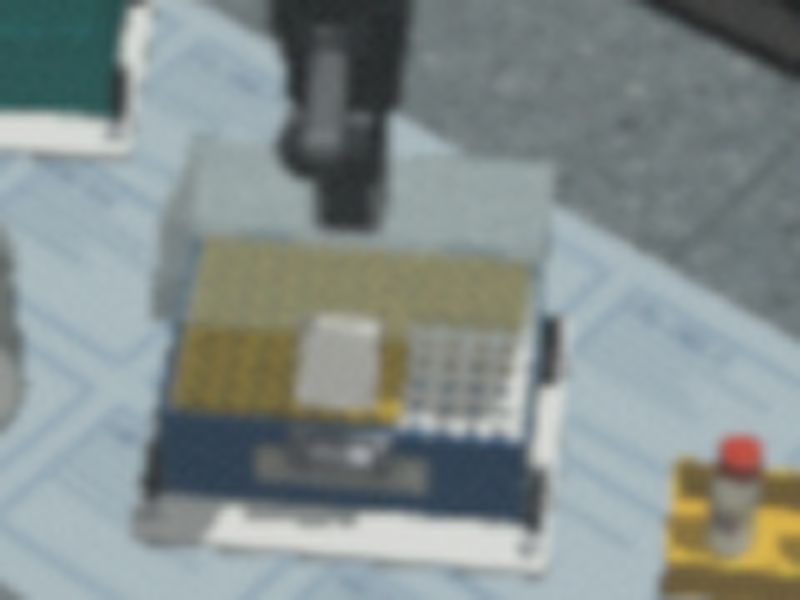

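The lid is turning under the closed fingertips, and the tongue now sits at about (340,360) in the crop, lower than before. I'll keep following the arc.

>>> carry_out --plan '[[0,[-0.07,0,0.05],[0,0,0]],[0,[-0.07,0,0.06],[0,0,0]],[0,[-0.07,0,0.06],[0,0,0]],[0,[-0.06,0,0.07],[0,0,0]],[0,[-0.05,0,0.06],[0,0,0]],[0,[-0.04,0,0.05],[0,0,0]],[0,[0,0,0],[0,0,0]],[0,[0,0,0],[0,0,0]],[0,[0,0,0],[0,0,0]],[0,[0,0,0],[0,0,0]]]'

```text
clock: 6.4
position: [0.482, 0.003, 0.1173]
tool_rot: [-0.001, 0.956, 0.292, 0.004]
contact_force: [-0.2, -0.5, 0.2]
width: -0.001
```

```bash
python3 st.py
```

```text
t 6.4 pos [0.48198188 0.00296473 0.11725696] F [-0.15386243 -0.51493134  0.15656457] w -0.001048648003490424
yaw 34.00533956188136 tilt z [ 0.00664165  0.00339072 -0.9999722 ] fwd of hinge 0.06614186054193515 box y -0.000893368274831564 tip z 0.09825696319151962
```

>>> carry_out --plan '[[0,[-0.05,0,0.03],[0,0,0]],[0,[-0.05,0,0.03],[0,0,0]],[0,[-0.04,0,0.03],[0,0,0]],[0,[0,0,0.03],[0,0,0]],[0,[0,0,0.03],[0,0,0]],[0,[0,0,0.03],[0,0,0]],[0,[0,0,0],[0,0,0]],[0,[0,0,0],[0,0,0]],[0,[0,0,0],[0,0,0]],[0,[0,0,0],[0,0,0]]]'

```text
clock: 7.4
position: [0.4768, -0.0007, 0.1104]
tool_rot: [-0.0, 0.956, 0.293, 0.003]
contact_force: [-0.1, 0.0, 4.8]
width: -0.001
```

```bash
python3 st.py
```

```text
t 7.4 pos [ 0.47684586 -0.00066873  0.11044732] F [-0.11666869  0.04146062  4.80846094] w -0.0007350992965442456
yaw 34.02622683932893 tilt z [ 0.00624268  0.00285807 -0.99997643] fwd of hinge 0.07243185417977019 box y -0.0010226396334334382 tip z 0.09144732369971369
```

>>> carry_out --plan '[[0,[0,0,0.03],[0,0,0]],[0,[0,0,0.03],[0,0,0]],[0,[0,0,0.03],[0,0,0]],[0,[0,0,0],[0,0,0]],[0,[0,0,0],[0,0,0]],[0,[0,0,0],[0,0,0]],[0,[0,0,0],[0,0,0]],[0,[0,0,0],[0,0,0]],[0,[0,0,0],[0,0,0]],[0,[0,0,0],[0,0,0]]]'

```text
clock: 8.4
position: [0.4753, -0.0017, 0.1068]
tool_rot: [-0.0, 0.956, 0.293, 0.001]
contact_force: [-1.0, -1.3, 2.9]
width: -0.004
```

```bash
python3 st.py
```

```text
t 8.4 pos [ 0.4752535  -0.00165106  0.1068403 ] F [-1.00069469 -1.26097129  2.90071078] w -0.003566271598945982
yaw 34.10726851851271 tilt z [ 2.66004555e-03  8.90145889e-04 -9.99996066e-01] fwd of hinge 0.07430115828174524 box y -0.0009433270522103149 tip z 0.08784030195635562
```

>>> carry_out --plan '[[0,[0,0,0.025],[0,0,0]],[0,[0,0,0.025],[0,0,0]],[0,[0,0,0.025],[0,0,0]],[0,[0,0,0],[0,0,0]],[0,[0,0,0],[0,0,0]],[0,[0,0,0],[0,0,0]],[0,[0,0,0],[0,0,0]],[0,[0,0,0],[0,0,0]],[0,[0,0,0],[0,0,0]],[0,[0,0,0],[0,0,0]]]'

```text
clock: 9.4
position: [0.4756, -0.0013, 0.1032]
tool_rot: [-0.0, 0.956, 0.293, 0.002]
contact_force: [0.0, -0.8, 0.5]
width: 0.002
```

```bash
python3 st.py
```

```text
t 9.4 pos [ 0.47563901 -0.0013041   0.10316099] F [ 0.04791506 -0.76225246  0.48108479] w 0.0019322289234251513
yaw 34.09258021074241 tilt z [ 0.00336077  0.00145151 -0.9999933 ] fwd of hinge 0.0737874122393962 box y -0.0008721615302139593 tip z 0.08416098795364274
```

>>> carry_out --plan '[[0,[0,0,-0.2],[0,0,0]],[0,[0,0,-0.5],[0,0,0]],[0,[0,0,-0.9],[0,0,0]],[0,[0,0,-0.9],[0,0,0]],[0,[0,0,-0.9],[0,0,0]],[0,[0,0,-0.4],[0,0,0]],[0,[0,0,0],[0,0,0]],[0,[0,0,0],[0,0,0]],[0,[0,0,0],[0,0,0]],[0,[0,0,0],[0,0,0]]]'

```text
clock: 10.4
position: [0.4731, -0.0015, 0.2621]
tool_rot: [-0.001, 0.956, 0.293, 0.001]
contact_force: [0.2, -0.2, 0.5]
width: -0.001
```

```bash
python3 st.py; python3 - <<'E'
from h import *
S=snap('scene');b=S['pixels'][190:340,220:420,::-1]
cv2.imwrite('pics/c3.png',cv2.resize(b,(800,600),interpolation=cv2.INTER_CUBIC))
C=np.array([.5023,.0178]);a=np.radians(34.1);x=np.array([np.cos(a),np.sin(a)]);y=np.array([-x[1],x[0]])
for ang in (0,.05,.1):
  r=np.radians(23.3)+ang
  for yy in(-.059,.059): print(ang,(proj(S,[*(C+x*(.041-.086*np.cos(r))+y*yy),.049+.086*np.sin(r)])-[220,190])*4)
E
```

```text
t 10.4 pos [ 0.47308727 -0.00154437  0.2621361 ] F [ 0.22295921 -0.2423964   0.46850618] w -0.001011896166544998
yaw 34.09116404675447 tilt z [ 7.82225200e-04  1.43125477e-03 -9.99998670e-01] fwd of hinge 0.07603511189676476 box y 0.0003594878498775038 tip z 0.24313609923527588
0 [497.99702469 221.09125082]
0 [268.05557158 204.21272414]
0.05 [498.48096202 213.40179199]
0.05 [268.12876378 196.55937932]
0.1 [498.98669351 205.52122625]
0.1 [268.26899064 188.7201118 ]
```

View pics/c3.png

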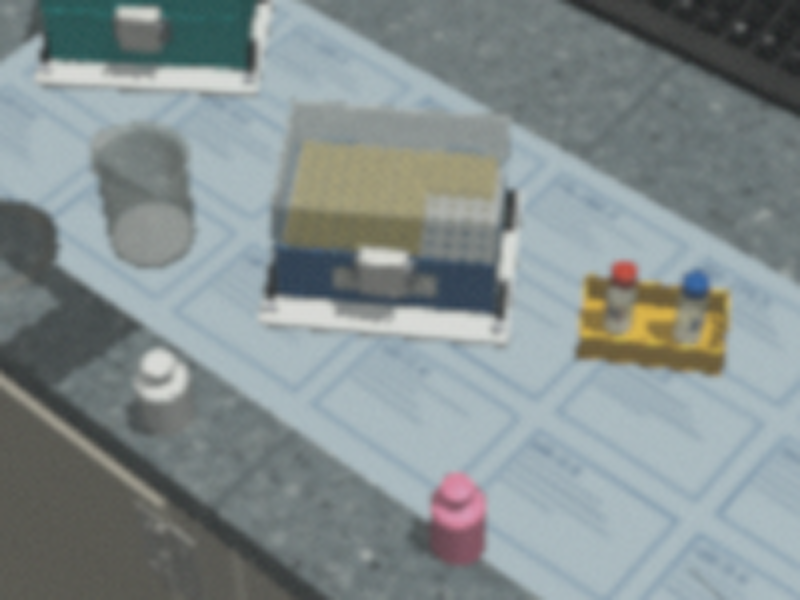

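```bash
python3 - <<'E'
from h import *
S=snap('scene','end.png');C=np.array([.5023,.0178]);a=np.radians(34.1);x=np.array([np.cos(a),np.sin(a)])
g=cv2.cvtColor(S['pixels'],cv2.COLOR_RGB2GRAY)
for ang in(0,.03,.06,.1):
  o=[]
  for f,u in((.089,.008),(.089,-.018)):
    F=f*np.cos(ang)-u*np.sin(ang);U=f*np.sin(ang)+u*np.cos(ang)
    o.append(proj(S,[*(C+x*(.041-F)),.049+U]))
  print(ang,np.round(o,1).tolist())
print(g[246:270,314:318].mean(1).round())
b=cv2.imread('pics/scene0.png');e=cv2.imread('pics/end.png')
d=(cv2.absdiff(b,e).max(2)>40).astype(np.uint8)
n,_,st,_=cv2.connectedComponentsWithStats(d)
print([r.tolist() for r in st[1:] if r[4]>8 and r[0]>180])
E
```

```text
0 [[315.3, 255.0], [315.5, 262.9]]
0.03 [[315.3, 254.1], [315.4, 262.2]]
0.06 [[315.3, 253.1], [315.4, 261.6]]
0.1 [[315.3, 251.8], [315.3, 260.7]]
[110. 111. 110. 108. 111. 129. 172. 203. 213. 202. 157. 117. 110. 110.
 108. 108. 107.  99.  83.  80. 106. 131. 143. 163.]
[[321, 0, 19, 94, 613], [286, 88, 34, 35, 458], [299, 112, 38, 73, 1256], [289, 211, 6, 14, 33], [311, 229, 10, 13, 123], [292, 231, 18, 12, 183], [322, 233, 21, 12, 159], [288, 240, 2, 9, 15], [290, 244, 14, 7, 66], [309, 246, 35, 13, 252], [219, 249, 5, 4, 10]]
```

```bash
python3 -c "
from cell import workorder; print(workorder.close_job())"
```

```text
the job is handed in; nothing more can be done
None
```

I swung the lid down with the closed fingertips on its front edge and pressed it past the catch. I then stopped pushing, lifted the tool to about 0.26 m and handed the job in at about 10.5 s. No verdict was reported.

- **Catch:** The readings between moves were 4.8 N with the fingertips 8 mm above home, 2.9 N at 5 mm, and about 0.5 N (sensor noise) at 1 mm. That is well past the 4 mm point where the catch lets go, so the lid should have been pulled shut.
- **Last picture:** The lid looks seated, with the tongue over the catch. The tongue's lower edge is at row 263.5; the model gives 262.9 for fully closed and 260.7 for 0.1 rad open. The picture cannot resolve the last millimetre or so.
- **Other things:** Comparing the first and last scene pictures shows no change at the beaker, weight, tray or vials. The one change away from the arm and the box is a 10-pixel spot near the glass dish at the left, probably the arm's shadow.

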